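# Turn the worktop sample book to the marble panel

## Task

Turn the worktop sample book to the marble sample: swing the brass keeper aside, clear of the panels, then turn the oak and the walnut panel over the ring spine so that both lie flat on the left and the marble panel is uncovered, still lying flat on the right. Only push with the fingers, from under the tabs at the panels' edges and against the keeper's black stud: nothing may be pinched, squeezed or forced, nor the book lifted or shoved out of its place. Leave the things round it where they stand, and keep the marble panel down.

Things in the scene. Friction and masses are not known exactly. Their poses are not given: they have to be found in the camera images.
- sample_book: Worktop sample book: dark steel double base, 176 mm along the spine, 252 mm across, top at 16 mm, with all it carries about 2.1 kg, loose on rubber feet; three stiff panels stacked on its right half, left half empty. Origin: centre of the underside, on the worktop under the spine; x along the spine away from the robot, y across the book to the left, z up.
- spine_mid (a point): Middle of the silver ring spine, on the hinge axis (along the book's x), 30.5 mm above the worktop; rings reach 50 mm up. Panels: 170 mm along the spine, 8 mm thick, about 0.14 kg, from 11 to 131 mm off the axis; they swing freely, fall back if left short of upright, fall to the left past it. They cannot pass through one another: lifting one lifts those on top of it.
- oak_panel_tab (a point): Middle of the outer edge of the oak panel's black tab, at half its thickness, 153 mm from the hinge axis. Oak: light wood, top of the stack (35 to 43 mm up). The tab is 42 mm wide along the spine, 5 mm thick, stands 22 mm out from the panel's edge, 55 mm toward the far end; nothing under it: 36.5 mm free down to the worktop, so a tilted fingertip goes under.
- walnut_panel_tab (a point): The same point on the like tab of the walnut panel (dark wood, middle of the stack, 26.5 to 34.5 mm up); this tab is at the middle of the panel's edge, 28 mm free beneath it while the panel lies right.
- marble_panel_tab (a point): The same point on the like tab of the marble panel (pale stone, bottom of the stack, 18 to 26 mm up), 55 mm toward the near end, 19.5 mm free beneath it. This panel must stay lying where it is.
- oak_panel (a joint): Hinge of the oak panel, rad: 0 lying flat on the right, pi/2 upright, 3.14 lying flat on the left. While it lies left it is the lowest there.
- walnut_panel (a joint): Hinge of the walnut panel, rad: 0 lying flat on the right, 3.14 lying flat on the left on top of the oak panel.
- marble_panel (a joint): Hinge of the marble panel, rad: 0 lying flat on the right.
- keeper (a joint): Brass turn-button (arm 40 x 13 x 4 mm, underside 44 mm up) on a post 103 mm nearer the robot and 70 mm right of the book's origin. Rad about the vertical, positive counter-clockwise from above: near 0 the arm points away from the robot over the panels and holds them down; turns either way to 1.8 with slight friction, stays where left, clear of the panels beyond 1.35.
- keeper_stud (a point): Top centre of the black push stud on the keeper's arm, 32 mm from its pivot; 11 mm thick, 18 mm tall, its top 66 mm above the worktop. While the keeper is over the panels the stud stands above them.
- teal_cup: Teal cup, 52 mm high, behind the book; leave alone. Origin at its underside.
- sugar_pot: White glazed sugar pot with two handles and a lid, 128 mm high, 110 mm across the handles, behind the book; leave alone. Origin at its underside.
- tomato_tin: Green food tin, 72 mm high, 57 mm across, behind the book to the right; leave alone. Origin at its underside.
- salt_shaker: Salt shaker with a grey top, 90 mm high, 44 mm across, left of the book near the worktop's front; leave alone. Origin at its underside.

How it is judged:
At the end, for the whole second after the job is handed in: The oak and walnut panels both lie flat on the left (hinges within 0.1 rad of 3.14), the marble panel lies flat on the right (within 0.08 rad of 0), the keeper is swung aside (more than 1.25 rad either way), and the book lies flat within 40 mm of where it was (value of joint each of oak_panel, walnut_panel above 3.04 rad and value of joint marble_panel below 0.08 rad and (value of joint keeper above 1.25 rad or value of joint keeper below -1.25 rad) and distance of sample_book from where it was at the start of the episode below 0.04 m and angle between sample_book's own z axis and vertical below 0.04 rad); the robot touches nothing.
It fails at once if the sample book is lifted or tipped (height (world z) of sample_book above 0.012 m or angle between sample_book's own z axis and vertical above 0.12 rad).
It fails at once if the book is shoved more than 50 mm out of its place (distance of sample_book from where it was at the start of the episode above 0.05 m).
It fails at once if a panel or the keeper is pinched, squeezed or forced: the fingers press on the book or its parts with more than 25 N (contact force between the fingers and sample_book above 25 N).
It fails at once if the marble panel is raised well off the base (value of joint marble_panel above 0.5 rad).
It fails at once if a bystander is disturbed (distance of any of teal_cup, sugar_pot, tomato_tin, salt_shaker from where it was at the start of the episode above 0.02 m).
It also fails if it takes over 61 s, if anything falls off the work surface, if the arm or the gripper's body presses on something with over 40 N, if the wrist force passes 120 N, or if a joint passes its speed limit or range.

## Robot

A 6-joint arm with a two-finger parallel gripper is mounted at the origin on a cart in front of the work surface, level with it; the furniture and walls round the work are solid. World frame = base frame: x ahead of the robot, y to its left, z up, the work surface at z = 0. Lengths are in m, angles in rad, forces in N, time in s.
With the tool pointing down it reaches from about 0.25 to 0.775 m from the base axis. Payload 4 kg.
Tool frame: the origin (TCP) lies on the centre line of the jaws, within the pads' length; the fingertips stand 8 mm ahead of it and the grasp point (between the pads) lies 11 mm behind it; y points along the fingers, x is the direction in which the jaws open and shut, and the axes are right-handed (so a half turn about y gives the same grasp; the last joint's range is limited). The gripper opens to 94 mm and grips with 3 to 60 N. Pads are 16 mm wide; open, the fingers measure 119 mm over their backs; the gripper's body (75 mm by 177 mm) begins 78 mm behind the grasp point.
Start: joints at [-1.294, 0.087, 1.371, -0, 1.684, -0.103], TCP at [0.204, -0.511, 0.214] pointing down, gripper open.
Joint ranges: [-3.1, 3.1], [-0.76, 2.03], [0.27, 2.55], [-1.08, 4.22], [0.17, 2.65], [-2.57, 2.57]. Speed limits (rad/s): [2.79, 2.79, 3.14, 3.14, 3.14, 3.14].

## Interface

Orientations are given as [roll, pitch, yaw] about the fixed x, y, z axes, in that order (R = Rz(yaw) Ry(pitch) Rx(roll)).
In Python, from bench import robot gives the robot as it stands.
- The arm moves only by the tool step_arm, never from a script. Its argument "commands" is a list of rows, each an object with "xyz": the shift along the world's x, y, z in m, a list of three; "twist": the turn, a rotation vector about the world's x, y, z in degrees, a list of three. In form: [{"xyz": [tx, ty, tz], "twist": [ax, ay, az]}, ...]. A call has 1 to 12 rows; each row is the pose to reach, as a shift and turn from the pose commanded when the call began; what a row does not reach only later rows make up. A row lasts 1/12 s, in which the tool goes at most 41.7 mm and 7.16 degrees, less where a joint would pass 70% of its speed; a pose out of reach is approached as far as the arm can. A call with a gripper value outside its range is refused whole. "fingers" is the closure in counts, from 0 (fully open) to 255 (shut), set as the call begins (left out, the last holds). The fingers move at their own pace and stop on an object; the grip force is fixed at half the most. Time passes only in rows, so rows that repeat a pose let the fingers close. It gives the time, the measured TCP pose, the force and the opening at its end, in the units of the state.
- robot.get_obs(): the state, without advancing time (a new reading comes with each control period).
- robot.snapshot(name): name is "scene" or "side" or "wrist"; returns (picture, depth): 400x640x3 uint8, red, green, blue; 400x640 float32, m along the optical axis (not along the pixel's ray), 0 where there is no reading.
- robot.camera_info(name): a dict with "fx", "fy", "cx", "cy" (pixels), "R" (3x3) and "t" (3): a world point X has camera coordinates R X + t. Camera axes: x right, y down, z forward; pixel columns grow to the right and rows downward; lengths in m; the calibration is good to about 2 mm. A picture is of the moment at which its call begins: read the wrist's pose just before it. camera_info takes no time and is no camera call; for the wrist camera it gives the pose at the moment of the call.
- robot.close_job(): hands the job in, once; it reports no verdict.
The state is a dict: "time": time; "joint_positions": joint angles; "qvel": joint speeds; "joint_torque": joint torques, N m; "tool_pos": TCP position; "ee_rot": TCP orientation; "wrist_force": force on the tool from outside, world axes, zero at the start; "wrist_torque": the same for the moment, N m; "width": finger opening in m.
Only numpy, scipy, OpenCV 4.12 (cv2) and the standard library are available. Lean on these libraries where they do the work, as an engineer would, in place of code of your own. Each camera call takes 0.05 s, during which the arm holds its last target.

## Working session

There is one attempt and no reset: what is moved stays moved. The work goes in short steps, Python scripts to look and compute and a tool call to move; the robot and the scene stay as the last step left them, time stands still between calls to the robot, and variables do not carry over. Pictures are saved under pics/ and viewed, and the job is handed in when it is done.

Besides the shell and the picture viewer there is one more tool, called after "Call:" by a JSON object that holds its "fn" and its "kwargs", one argument or row to a line. step_arm: Moves the arm, as the interface text tells. Its arguments: {"type":"object","properties":{"commands":{"type":"array"},"fingers":{"type":"number"}},"required":["commands"]}

```bash
ls; mkdir -p pics; cat > h.py <<'E'
import numpy as np,cv2
from bench import robot
def snap(n,f):
    p,d=robot.snapshot(n); cv2.imwrite('pics/'+f+'.png',p[:,:,::-1]); np.savez('pics/'+f+'.npz',p=p,d=d,**{k:np.array(v) for k,v in robot.camera_info(n).items()}); return p,d
def ray(ci,u,v,z):
    R=np.array(ci['R']);t=np.array(ci['t']); c=-R.T@t; d=R.T@np.array([(u-ci['cx'])/ci['fx'],(v-ci['cy'])/ci['fy'],1]); return c+d*(z-c[2])/d[2]
def proj(ci,X):
    c=np.array(ci['R'])@np.array(X)+np.array(ci['t']); return ci['fx']*c[0]/c[2]+ci['cx'],ci['fy']*c[1]/c[2]+ci['cy']
E
python3 - <<'E'
from h import *
for n in('scene','side'): snap(n,n+'0'); ci=robot.camera_info(n); print(n,-np.array(ci['R']).T@ci['t'],ci['R'][2],ci['fx'])
o=robot.get_obs(); print(o)
E
```

```text
pics
scene [0.05786307 0.30018761 0.7792711 ] [ 0.59465567 -0.28180951 -0.7529728 ] 438.4928095064874
side [0.41245687 0.96555934 0.5353843 ] [ 0.19712161 -0.86915134 -0.4535626 ] 520.7839829659505
{'time': 0.1, 'joint_positions': array([-1.29407285e+00,  8.78854901e-02,  1.37204930e+00,  8.85675771e-06,
        1.68361110e+00, -1.03093926e-01]), 'qvel': array([ 0.00080274, -0.00107043, -0.00453703,  0.00185057, -0.00064251,
       -0.0003518 ]), 'joint_torque': array([ 1.35459348e-03, -3.41250658e+01, -3.03302336e+01,  7.20084272e-02,
        3.03832570e-02, -1.02993140e-04]), 'tool_pos': array([ 0.20378721, -0.51035354,  0.21244611]), 'ee_rot': array([-1.57058656,  0.00194196, -1.19097773]), 'wrist_force': array([-0.84441021, -0.30475193,  0.34876355]), 'wrist_torque': array([-0.05402428, -0.02310512,  0.0603485 ]), 'width': 0.09379251837242315}
```

View pics/scene0.png

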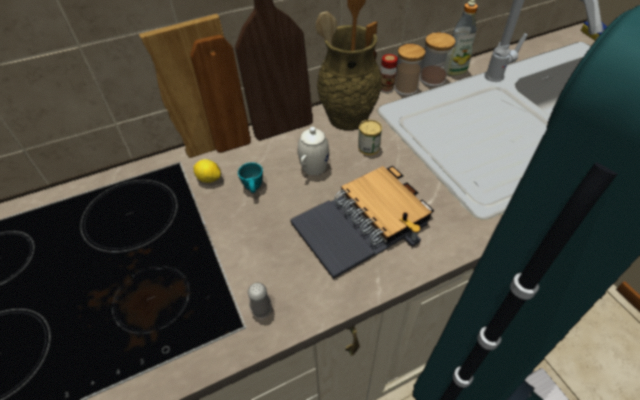

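View pics/side0.png

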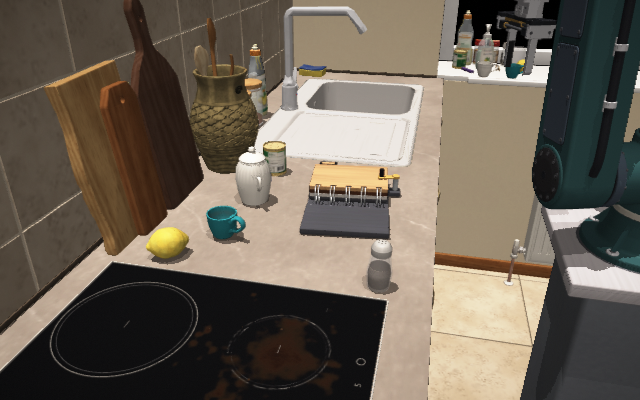

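```bash
python3 - <<'E'
import cv2
a=cv2.imread('pics/scene0.png')[150:285,280:445]; b=cv2.imread('pics/side0.png')[150:250,290:410]
cv2.imwrite('pics/z1.png',cv2.resize(a,(792,590),interpolation=cv2.INTER_CUBIC)); # 4.8 x4.37
cv2.imwrite('pics/z2.png',cv2.resize(b,(720,600),interpolation=cv2.INTER_CUBIC))
E
```

```text
(no output)
```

View pics/z1.png

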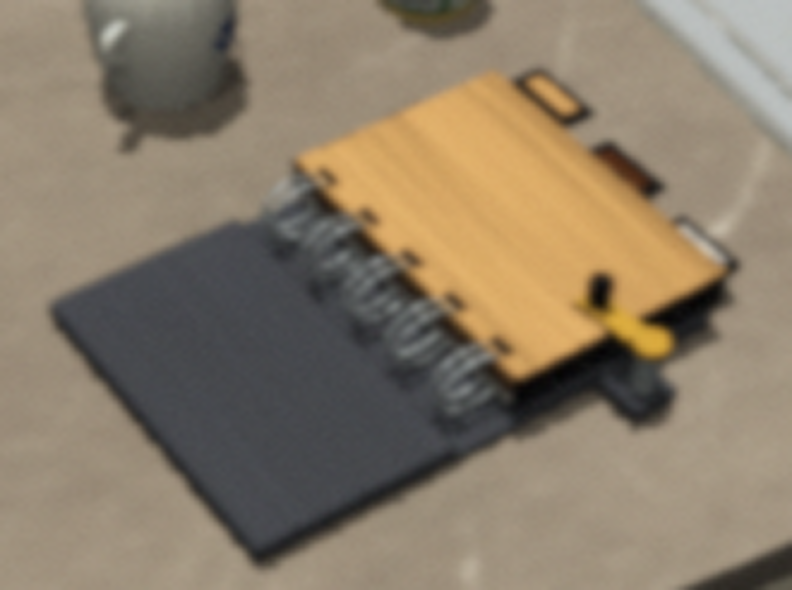

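View pics/z2.png

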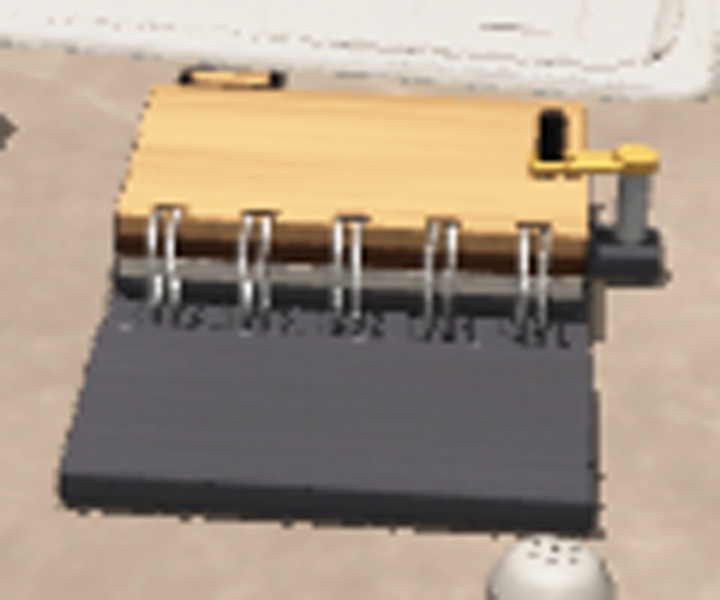

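```bash
python3 - <<'E'
from h import *
from scipy.optimize import least_squares
cs=robot.camera_info('scene');cd=robot.camera_info('side')
f=lambda p:(280+p[0]/4.8-.4,150+p[1]/4.37-.4); g=lambda p:(290+p[0]/6-.4,150+p[1]/6-.4)
obs=[]
for loc,a,b in [((.085,-.131,.043),(492,70),(148,88)),((.085,-.011,.043),(293,160),(116,215)),((-.085,-.011,.043),(515,382),(589,235)),((-.085,-.131,.043),(728,272),(586,103)),((.088,.126,.016),(52,306),(62,470)),((-.088,.126,.016),(262,557),(597,500))]:
    obs.append((loc,f(a),g(b)))
def P(x,l):
    c,s=np.cos(x[2]),np.sin(x[2]); return [x[0]+c*l[0]-s*l[1],x[1]+s*l[0]+c*l[1],l[2]]
for name,cams in(('scene',[0]),('side',[1]),('both',[0,1])):
    def r(x):
        o=[]
        for l,a,b in obs:
            for k in cams: o+=list(np.subtract(proj((cs,cd)[k],P(x,l)),(a,b)[k]))
        return o
    s=least_squares(r,[.5,-.1,0]); print(name,s.x,np.round(s.fun,1))
x=s.x
for n,l in dict(oak=(.055,-.153,.039),wal=(0,-.153,.03),mar=(-.055,-.153,.022),post=(-.103,-.07,.046)).items(): print(n,np.round(P(x,l),4),proj(cs,P(x,l)))
print('stud',ray(cs,*f((598,278)),.066),ray(cd,*g((551,112)),.066))
E
```

```text
scene [ 0.56946989 -0.02409277  0.12650137] [ 0.2  0.3  0.2  0.5  1.  -0.3  0.  -0.2 -1.1 -0.1 -0.3 -0.3]
side [ 0.56952921 -0.02046664  0.12194497] [ 0.4 -0.8 -0.1  0.   0.   0.3 -0.4 -0.2 -0.7  0.2  0.7  0. ]
both [ 0.5696441  -0.02335352  0.12433638] [ 0.   0.4  0.5 -1.2 -0.   0.5  0.1 -0.5  0.6 -0.2  0.1 -0.3 -0.3 -0.
 -0.5 -0.8 -1.5 -0.1 -0.2 -0.5 -0.8 -0.3  1.  -0.8]
oak [ 0.6432 -0.1684  0.039 ] (np.float64(397.20131808416073), np.float64(170.94028044003383))
wal [ 0.5886 -0.1752  0.03  ] (np.float64(412.018392803908), np.float64(187.70997943244586))
mar [ 0.534 -0.182  0.022] (np.float64(427.61907688834884), np.float64(204.99784821681425))
post [ 0.4761 -0.1056  0.046 ] (np.float64(415.20414408707745), np.float64(229.04185186784167))
stud [ 0.50975566 -0.09731408  0.066     ] [ 0.50768312 -0.09593149  0.066     ]
```

```bash
python3 - <<'E'
from h import *
cs=robot.camera_info('scene');cd=robot.camera_info('side')
# base approx: image bottoms
print('tin',ray(cs,370,126,.072),ray(cd,275,144,.072)) # top centres
print('pot',ray(cs,313,130,.128),ray(cd,253,152,.128))
print('cup',ray(cs,251,170,.052),ray(cd,226,211,.052))
print('salt',ray(cs,258,287,.09),ray(cd,380,243,.09))
E
```

```text
tin [ 0.78172993 -0.17199841  0.072     ] [ 0.77582091 -0.16933992  0.072     ]
pot [ 0.77136643 -0.01168117  0.128     ] [0.76290932 0.02134865 0.128     ]
cup [0.79027818 0.14278071 0.052     ] [0.78008196 0.14292868 0.052     ]
salt [0.46857179 0.2402963  0.09      ] [0.47126882 0.25268652 0.09      ]
```

Call:
{"fn": "step_arm", "kwargs": {
  "commands": [
    {"xyz": [0.025,0.032,0],"twist": [0,0,6.3]},
    {"xyz": [0.05,0.064,0],"twist": [0,0,12.6]},
    {"xyz": [0.075,0.096,0],"twist": [0,0,18.9]},
    {"xyz": [0.1,0.128,0],"twist": [0,0,25.2]},
    {"xyz": [0.125,0.16,0],"twist": [0,0,31.5]},
    {"xyz": [0.15,0.192,0],"twist": [0,0,37.8]},
    {"xyz": [0.175,0.224,0],"twist": [0,0,44.1]},
    {"xyz": [0.2,0.256,0],"twist": [0,0,50.4]},
    {"xyz": [0.23,0.29,0],"twist": [0,0,56.7]},
    {"xyz": [0.26,0.32,-0.02],"twist": [0,0,63]},
    {"xyz": [0.285,0.355,-0.05],"twist": [0,0,69.3]},
    {"xyz": [0.305,0.385,-0.08],"twist": [0,0,75.3]}
  ],
  "fingers": 255
}}

```text
time: 1.1
tool_pos: [0.4998, -0.1399, 0.1486]
ee_rot: [-1.572, -0.003, 0.129]
wrist_force: [-0.7, -0.1, -0.2]
width: 0.0177
```

Call:
{"fn": "step_arm", "kwargs": {
  "commands": [
    {"xyz": [0,0,0],"twist": [0,0,0]},
    {"xyz": [0,0,0],"twist": [0,0,0]},
    {"xyz": [0,0,0],"twist": [0,0,0]}
  ]
}}

```text
time: 1.35
tool_pos: [0.4978, -0.142, 0.1485]
ee_rot: [-1.571, 0.001, 0.122]
wrist_force: [-0.2, 0.8, -0.8]
width: 0.001
```

Call:
{"fn": "step_arm", "kwargs": {
  "commands": [
    {"xyz": [0.005,0.005,-0.02],"twist": [0,0,0]},
    {"xyz": [0.012,0.01,-0.04],"twist": [0,0,0]},
    {"xyz": [0.012,0.015,-0.055],"twist": [0,0,0]},
    {"xyz": [0.012,0.018,-0.07],"twist": [0,0,0]},
    {"xyz": [0.012,0.018,-0.075],"twist": [0,0,0]},
    {"xyz": [0.012,0.018,-0.075],"twist": [0,0,0]},
    {"xyz": [0.012,0.018,-0.075],"twist": [0,0,0]}
  ]
}}

```text
time: 1.93
tool_pos: [0.5104, -0.125, 0.0748]
ee_rot: [-1.572, -0.002, 0.121]
wrist_force: [0.2, -0.8, -0.0]
width: 0.0007
```

```bash
python3 - <<'E'
from h import *
print(robot.get_obs()['tool_pos'])
p,_=snap('side','side1'); a=p[130:250,280:440,::-1]; cv2.imwrite('pics/z3.png',cv2.resize(a,(800,600),interpolation=cv2.INTER_CUBIC))
p,_=snap('wrist','w1')
E
```

```text
[ 0.51037258 -0.1250011   0.07482322]
```

View pics/z3.png

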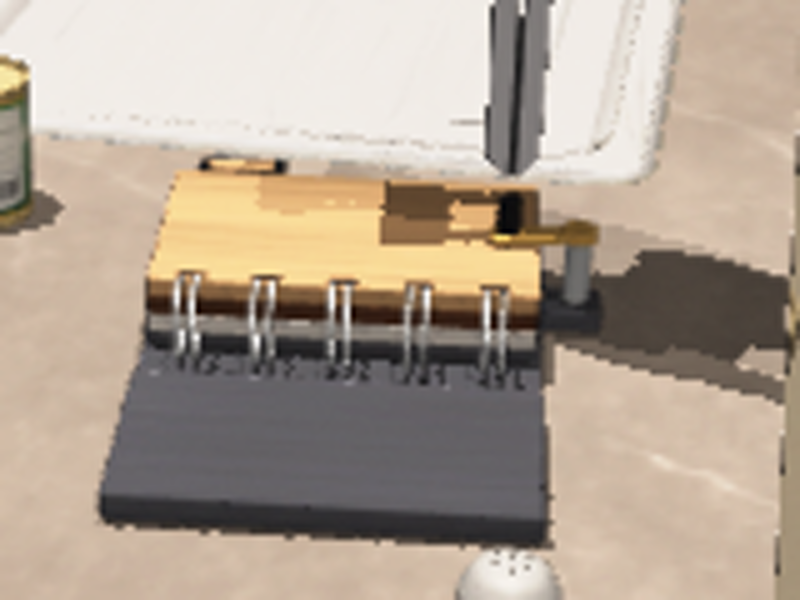

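View pics/w1.png

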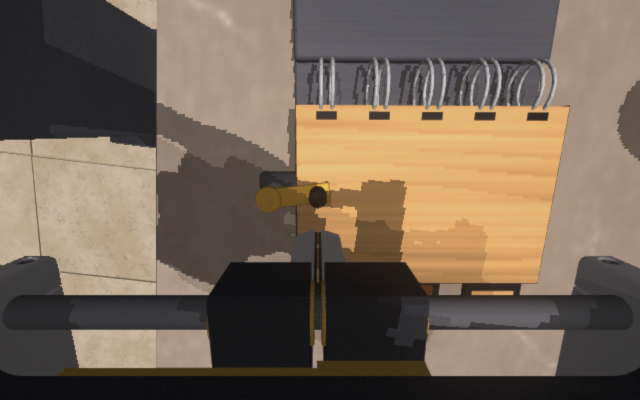

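```bash
python3 - <<'E'
from h import *
ci=robot.camera_info('wrist')
print('stud',ray(ci,317.5,193,.066),'pivot',ray(ci,268,199,.048))
for u,v,z in((297,106,.043),(568,106,.043),(540,284,.043),(492,296,.0415)): print(ray(ci,u,v,z))
E
```

```text
stud [ 0.50721434 -0.09399912  0.066     ] pivot [ 0.47647437 -0.10532164  0.048     ]
[ 0.48860977 -0.04569206  0.043     ]
[ 0.65520915 -0.02527571  0.043     ]
[ 0.6725038  -0.14473111  0.043     ]
[ 0.64202371 -0.15874396  0.0415    ]
```

Call:
{"fn": "step_arm", "kwargs": {
  "commands": [
    {"xyz": [0,0,-0.008],"twist": [0,0,0]},
    {"xyz": [0,0.0,-0.0145],"twist": [0,0,0]},
    {"xyz": [0,0.004,-0.0145],"twist": [0,0,0]},
    {"xyz": [0,0.008,-0.0145],"twist": [0,0,0]},
    {"xyz": [0,0.012,-0.0145],"twist": [0,0,0]},
    {"xyz": [0.001,0.016,-0.0145],"twist": [0,0,0]},
    {"xyz": [0.001,0.02,-0.0145],"twist": [0,0,0]}
  ]
}}

```text
time: 2.62
tool_pos: [0.511, -0.1034, 0.059]
ee_rot: [-1.572, 0.0, 0.124]
wrist_force: [-1.0, -2.5, -0.2]
width: 0.0005
```

Call:
{"fn": "step_arm", "kwargs": {
  "commands": [
    {"xyz": [0.001,0.004,0],"twist": [0,0,0]},
    {"xyz": [0.001,0.008,0],"twist": [0,0,0]},
    {"xyz": [0.001,0.012,0],"twist": [0,0,0]},
    {"xyz": [0.0,0.015,0],"twist": [0,0,0]},
    {"xyz": [-0.003,0.018,0],"twist": [0,0,0]},
    {"xyz": [-0.006,0.02,0],"twist": [0,0,0]},
    {"xyz": [-0.009,0.022,0],"twist": [0,0,0]},
    {"xyz": [-0.012,0.023,0],"twist": [0,0,0]},
    {"xyz": [-0.015,0.024,0],"twist": [0,0,0]},
    {"xyz": [-0.018,0.025,0],"twist": [0,0,0]},
    {"xyz": [-0.021,0.025,0],"twist": [0,0,0]},
    {"xyz": [-0.024,0.025,0],"twist": [0,0,0]}
  ]
}}

```text
time: 3.62
tool_pos: [0.4868, -0.0784, 0.059]
ee_rot: [-1.57, -0.0, 0.123]
wrist_force: [1.3, 0.2, 1.2]
width: 0.0008
```

```bash
python3 - <<'E'
from h import *
snap('wrist','w2')
E
```

```text
(no output)
```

View pics/w2.png

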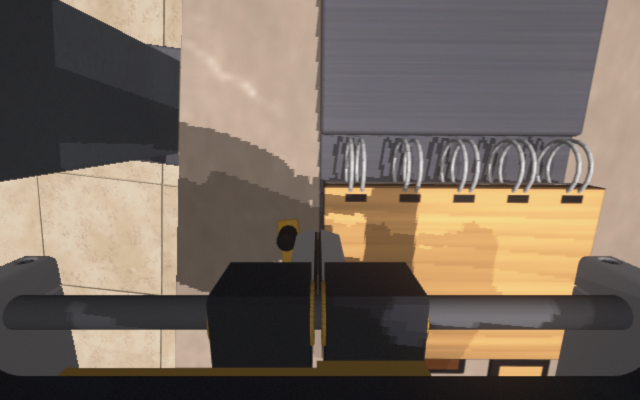

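```bash
python3 - <<'E'
from h import *
ci=robot.camera_info('wrist')
s=ray(ci,287,230,.066); d=s[:2]-[.4763,-.1055]; print(s,np.hypot(*d),np.arctan2(d[1],d[0])-.124)
E
```

```text
[ 0.46808652 -0.06700461  0.066     ] 0.039361859536687735 1.6570070580818763
```

Call:
{"fn": "step_arm", "kwargs": {
  "commands": [
    {"xyz": [0.006,0,0.01],"twist": [0,0,0]},
    {"xyz": [0.01,0,0.04],"twist": [0,0,0]},
    {"xyz": [0.02,-0.01,0.075],"twist": [0,0,0]},
    {"xyz": [0.04,-0.035,0.09],"twist": [0,0,0]},
    {"xyz": [0.06,-0.06,0.09],"twist": [6,0.75,0]},
    {"xyz": [0.08,-0.085,0.09],"twist": [12,1.5,0]},
    {"xyz": [0.1,-0.11,0.09],"twist": [18,2.25,0]},
    {"xyz": [0.12,-0.13,0.09],"twist": [24,3,0]},
    {"xyz": [0.14,-0.145,0.09],"twist": [30,3.75,0]},
    {"xyz": [0.155,-0.155,0.09],"twist": [36,4.5,0]},
    {"xyz": [0.157,-0.165,0.09],"twist": [42,5.25,0]},
    {"xyz": [0.157,-0.172,0.09],"twist": [48,6,0]}
  ]
}}

```text
time: 4.67
tool_pos: [0.644, -0.2522, 0.148]
ee_rot: [-0.722, 0.001, 0.123]
wrist_force: [0.8, 0.3, -0.3]
width: 0.0006
```

Call:
{"fn": "step_arm", "kwargs": {
  "commands": [
    {"xyz": [0,0,0],"twist": [3,0.4,0]},
    {"xyz": [0,0,0],"twist": [6.5,0.8,0]},
    {"xyz": [0,0,0],"twist": [6.5,0.8,0]}
  ]
}}

```text
time: 4.92
tool_pos: [0.6426, -0.2523, 0.1435]
ee_rot: [-0.605, 0.007, 0.121]
wrist_force: [0.6, 0.3, -2.0]
width: 0.0003
```

```bash
python3 - <<'E'
from h import *
o=robot.get_obs();print(o['joint_positions'],o['tool_pos'],o['ee_rot'])
snap('wrist','w3');snap('scene','s3')
E
```

```text
[-0.7309571   0.92054933  0.62124088  0.7747887   2.26266077 -0.54568034] [ 0.64261199 -0.25226072  0.14345612] [-0.60473787  0.00749632  0.12069805]
```

View pics/w3.png

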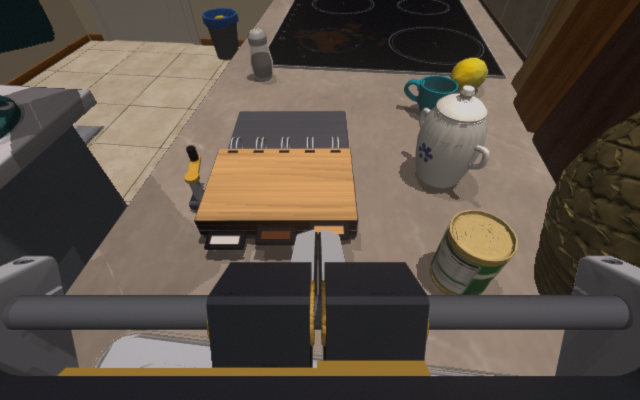

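View pics/s3.png

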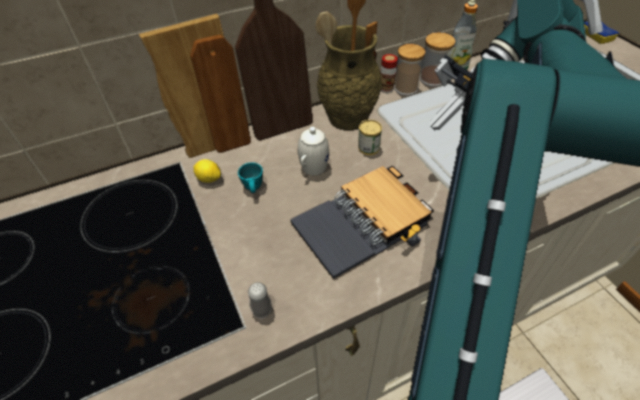

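Call:
{"fn": "step_arm", "kwargs": {
  "commands": [
    {"xyz": [0,0.01,-0.02],"twist": [0,0,0]},
    {"xyz": [0.001,0.02,-0.045],"twist": [0,0,0]},
    {"xyz": [0.002,0.03,-0.07],"twist": [0,0,0]},
    {"xyz": [0.003,0.037,-0.09],"twist": [0,0,0]},
    {"xyz": [0.003,0.037,-0.105],"twist": [0,0,0]},
    {"xyz": [0.003,0.037,-0.115],"twist": [0,0,0]},
    {"xyz": [0.003,0.037,-0.115],"twist": [0,0,0]},
    {"xyz": [0.003,0.037,-0.115],"twist": [0,0,0]}
  ]
}}

```text
time: 5.68
tool_pos: [0.6472, -0.2139, 0.0347]
ee_rot: [-0.613, -0.0, 0.124]
wrist_force: [0.3, -0.0, -1.0]
width: 0.0005
```

```bash
cat >> h.py <<'E'
def B(p):
    dx,dy=p[0]-.5696,p[1]+.0234; c,s=np.cos(.124),np.sin(.124); return np.round([c*dx+s*dy,-s*dx+c*dy,p[2]],4)
E
python3 - <<'E'
from h import *
o=robot.get_obs();print(B(o['tool_pos']),o['ee_rot'])
snap('wrist','w4');p,_=snap('side','sd4');cv2.imwrite('pics/z4.png',cv2.resize(p[120:250,260:440,::-1],(800,578),interpolation=cv2.INTER_CUBIC))
E
```

```text
[ 0.0534 -0.1987  0.0347] [-6.12953999e-01 -1.38610938e-04  1.23725225e-01]
```

View pics/w4.png

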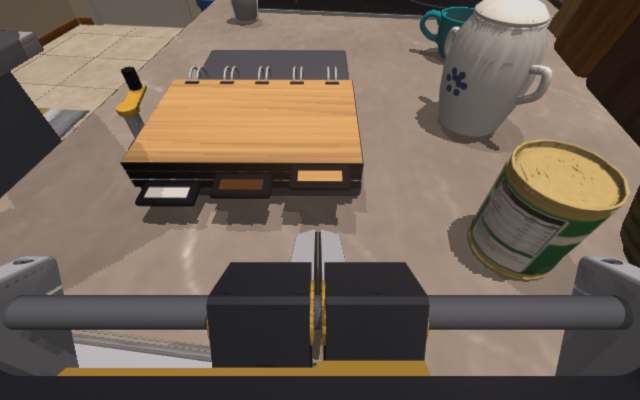

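View pics/z4.png

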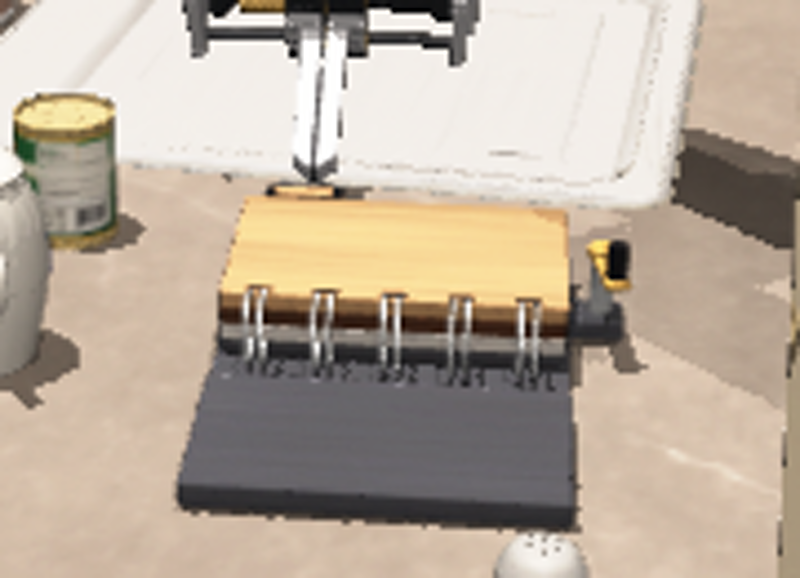

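Call:
{"fn": "step_arm", "kwargs": {
  "commands": [
    {"xyz": [0,0,-0.009],"twist": [0,0,0]},
    {"xyz": [-0.001,0.01,-0.009],"twist": [0,0,0]},
    {"xyz": [-0.0025,0.02,-0.009],"twist": [0,0,0]},
    {"xyz": [-0.004,0.03,-0.009],"twist": [0,0,0]},
    {"xyz": [-0.005,0.04,-0.009],"twist": [0,0,0]},
    {"xyz": [-0.006,0.05,-0.009],"twist": [0,0,0]},
    {"xyz": [-0.006,0.05,-0.009],"twist": [0,0,0]}
  ]
}}

```text
time: 6.37
tool_pos: [0.6411, -0.1624, 0.0253]
ee_rot: [-0.613, 0.0, 0.125]
wrist_force: [-1.0, -1.1, -0.5]
width: 0.0006
```

Call:
{"fn": "step_arm", "kwargs": {
  "commands": [
    {"xyz": [0,0,0.004],"twist": [0,0,0]},
    {"xyz": [0,0,0.008],"twist": [0,0,0]},
    {"xyz": [0,0,0.012],"twist": [0,0,0]},
    {"xyz": [0,0,0.016],"twist": [0,0,0]},
    {"xyz": [0,0,0.02],"twist": [0,0,0]}
  ]
}}

```text
time: 6.78
tool_pos: [0.6411, -0.1641, 0.0455]
ee_rot: [-0.613, 0.0, 0.123]
wrist_force: [-0.3, 0.4, -0.2]
width: 0.0001
```

```bash

python3 - <<'E'
from h import *
o=robot.get_obs();print(B(o['tool_pos']),o['ee_rot'])
snap('wrist','w5')
E
```

```text
[ 0.0536 -0.1484  0.0455] [-6.12678060e-01  1.62173023e-04  1.23226726e-01]
```

View pics/w5.png

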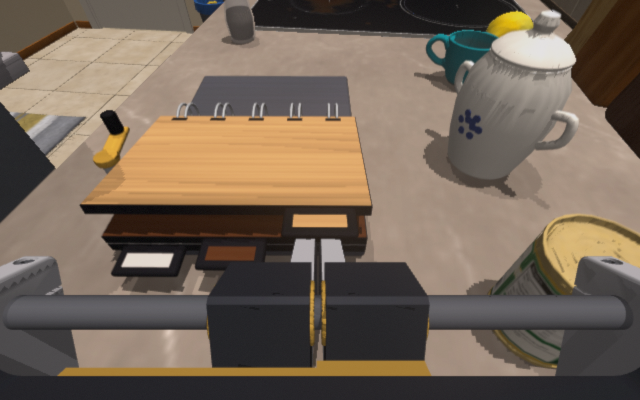

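```bash
cat > arc.py <<'E'
from h import *
import sys
def tcp(th,h,rho,a0=55,amin=0):
    a=np.radians(max(min(a0,90-th),amin)); t=np.radians(th)
    c=np.array([rho*np.cos(t)-h*np.sin(t), .0305+rho*np.sin(t)+h*np.cos(t)])
    d=np.array([-np.sin(a),-np.cos(a)]); n=np.array([-np.cos(a),np.sin(a)])
    return c-.008*n-.008*d, np.degrees(a)
def table(ths,h,rho,xb):
    o=robot.get_obs(); b=B(o['tool_pos']); cur=np.array([-b[1],b[2]]); a_now=90+np.degrees(o['ee_rot'][0])
    print('cur',b,a_now)
    for th in ths:
        p,a=tcp(th,h,rho); du=-(p[0]-cur[0]); dx=xb-b[0]
        w=[.9923*dx-.1237*du, .1237*dx+.9923*du, p[1]-cur[1]]
        print(th,np.round(w,3),'a',round(a,1),'tw',np.round([(a-a_now)*.9923,(a-a_now)*.1237],1))
E
python3 - <<'E'
from arc import *
table(range(5,115,5),.006,.140,.0536)
E
```

```text
cur [ 0.0538 -0.1486  0.0465] 54.85805745755749
5 [-0.    -0.001  0.   ] a 55.0 tw [0.1 0. ]
10 [-0.     0.001  0.012] a 55.0 tw [0.1 0. ]
15 [-0.001  0.004  0.024] a 55.0 tw [0.1 0. ]
20 [-0.001  0.008  0.036] a 55.0 tw [0.1 0. ]
25 [-0.002  0.013  0.047] a 55.0 tw [0.1 0. ]
30 [-0.003  0.019  0.057] a 55.0 tw [0.1 0. ]
35 [-0.003  0.026  0.067] a 55.0 tw [0.1 0. ]
40 [-0.004  0.034  0.078] a 50.0 tw [-4.8 -0.6]
45 [-0.005  0.042  0.087] a 45.0 tw [-9.8 -1.2]
50 [-0.007  0.052  0.096] a 40.0 tw [-14.7  -1.8]
55 [-0.008  0.062  0.104] a 35.0 tw [-19.7  -2.5]
60 [-0.009  0.072  0.111] a 30.0 tw [-24.7  -3.1]
65 [-0.011  0.084  0.117] a 25.0 tw [-29.6  -3.7]
70 [-0.012  0.095  0.122] a 20.0 tw [-34.6  -4.3]
75 [-0.014  0.108  0.126] a 15.0 tw [-39.6  -4.9]
80 [-0.015  0.12   0.129] a 10.0 tw [-44.5  -5.5]
85 [-0.017  0.133  0.131] a 5.0 tw [-49.5  -6.2]
90 [-0.018  0.145  0.132] a 0.0 tw [-54.4  -6.8]
95 [-0.02   0.158  0.131] a 0.0 tw [-54.4  -6.8]
100 [-0.021  0.169  0.129] a 0.0 tw [-54.4  -6.8]
105 [-0.023  0.181  0.126] a 0.0 tw [-54.4  -6.8]
110 [-0.024  0.193  0.122] a 0.0 tw [-54.4  -6.8]
```

Call:
{"fn": "step_arm", "kwargs": {
  "commands": [
    {"xyz": [0,0.001,0.012],"twist": [0,0,0]},
    {"xyz": [-0.001,0.004,0.024],"twist": [0,0,0]},
    {"xyz": [-0.001,0.008,0.036],"twist": [0,0,0]},
    {"xyz": [-0.002,0.013,0.047],"twist": [0,0,0]},
    {"xyz": [-0.003,0.019,0.057],"twist": [0,0,0]},
    {"xyz": [-0.003,0.026,0.067],"twist": [0,0,0]},
    {"xyz": [-0.004,0.034,0.078],"twist": [-4.8,-0.6,0]},
    {"xyz": [-0.005,0.042,0.087],"twist": [-9.8,-1.2,0]},
    {"xyz": [-0.007,0.052,0.096],"twist": [-14.7,-1.8,0]},
    {"xyz": [-0.008,0.062,0.104],"twist": [-19.7,-2.5,0]}
  ]
}}

```text
time: 7.67
tool_pos: [0.6328, -0.1012, 0.1506]
ee_rot: [-0.963, -0.002, 0.123]
wrist_force: [0.3, 0.6, -0.5]
width: 0.0006
```

```bash

python3 - <<'E'
from arc import *
table(range(55,125,5),.006,.140,.0536)
snap('wrist','w6');p,_=snap('side','sd6');cv2.imwrite('pics/z6.png',cv2.resize(p[70:250,230:440,::-1],(700,600),interpolation=cv2.INTER_CUBIC))
E
```

```text
cur [ 0.0531 -0.085   0.1506] 34.805259016245756
55 [ 0.001 -0.001 -0.   ] a 35.0 tw [0.2 0. ]
60 [-0.001  0.009  0.007] a 30.0 tw [-4.8 -0.6]
65 [-0.002  0.021  0.013] a 25.0 tw [-9.7 -1.2]
70 [-0.004  0.032  0.018] a 20.0 tw [-14.7  -1.8]
75 [-0.005  0.044  0.022] a 15.0 tw [-19.7  -2.4]
80 [-0.007  0.057  0.025] a 10.0 tw [-24.6  -3.1]
85 [-0.008  0.07   0.027] a 5.0 tw [-29.6  -3.7]
90 [-0.01   0.082  0.028] a 0.0 tw [-34.5  -4.3]
95 [-0.011  0.095  0.027] a 0.0 tw [-34.5  -4.3]
100 [-0.013  0.106  0.025] a 0.0 tw [-34.5  -4.3]
105 [-0.014  0.118  0.022] a 0.0 tw [-34.5  -4.3]
110 [-0.016  0.13   0.017] a 0.0 tw [-34.5  -4.3]
115 [-0.017  0.141  0.012] a 0.0 tw [-34.5  -4.3]
120 [-0.018  0.151  0.006] a 0.0 tw [-34.5  -4.3]
```

View pics/w6.png

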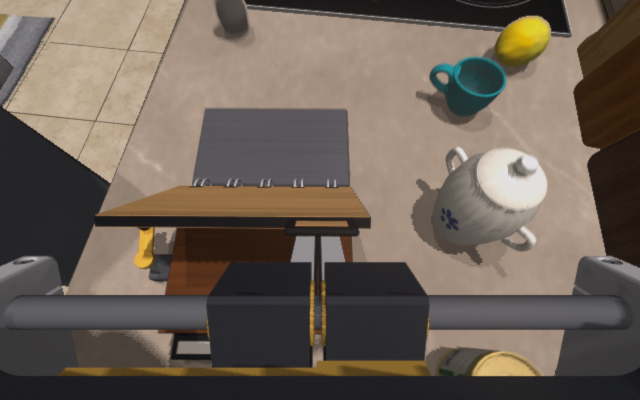

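View pics/z6.png

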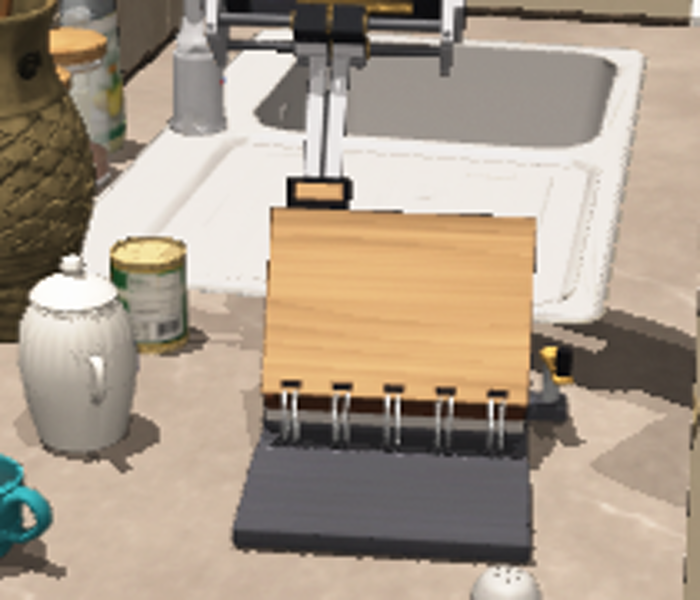

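Call:
{"fn": "step_arm", "kwargs": {
  "commands": [
    {"xyz": [-0.001,0.009,0.007],"twist": [-4.8,-0.6,0]},
    {"xyz": [-0.002,0.021,0.013],"twist": [-9.7,-1.2,0]},
    {"xyz": [-0.004,0.032,0.018],"twist": [-14.7,-1.8,0]},
    {"xyz": [-0.005,0.044,0.022],"twist": [-19.7,-2.4,0]},
    {"xyz": [-0.007,0.057,0.025],"twist": [-24.6,-3.1,0]},
    {"xyz": [-0.008,0.07,0.027],"twist": [-29.6,-3.7,0]},
    {"xyz": [-0.01,0.082,0.028],"twist": [-34.5,-4.3,0]},
    {"xyz": [-0.0105,0.089,0.028],"twist": [-34.5,-4.3,0]},
    {"xyz": [-0.011,0.095,0.027],"twist": [-34.5,-4.3,0]},
    {"xyz": [-0.012,0.1,0.027],"twist": [-34.5,-4.3,0]},
    {"xyz": [-0.013,0.106,0.026],"twist": [-34.5,-4.3,0]},
    {"xyz": [-0.0135,0.112,0.025],"twist": [-34.5,-4.3,0]}
  ]
}}

```text
time: 8.77
tool_pos: [0.6194, 0.0092, 0.1729]
ee_rot: [-1.565, 0.001, 0.121]
wrist_force: [-0.1, 0.5, -0.1]
width: 0.0005
```

```bash

python3 - <<'E'
from arc import *
o=robot.get_obs();print(B(o['tool_pos']),o['ee_rot'])
snap('side','sd7');p,_=snap('side','sd7');cv2.imwrite('pics/z7.png',cv2.resize(p[70:250,230:440,::-1],(700,600),interpolation=cv2.INTER_CUBIC))
E
```

```text
[0.0534 0.0262 0.1729] [-1.56460803e+00  1.24449080e-03  1.20993031e-01]
```

View pics/z7.png

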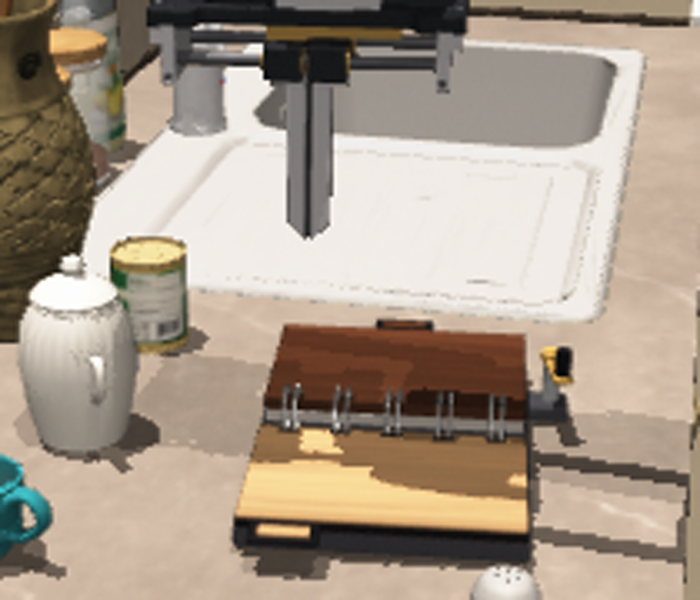

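Call:
{"fn": "step_arm", "kwargs": {
  "commands": [
    {"xyz": [0,-0.02,0.01],"twist": [0,0,0]},
    {"xyz": [-0.002,-0.045,0.01],"twist": [5,0.6,0]},
    {"xyz": [-0.004,-0.07,0.01],"twist": [10,1.2,0]},
    {"xyz": [-0.006,-0.095,0.01],"twist": [15,1.9,0]},
    {"xyz": [-0.008,-0.12,0.01],"twist": [20,2.5,0]},
    {"xyz": [-0.01,-0.145,0.01],"twist": [25,3.1,0]},
    {"xyz": [-0.012,-0.17,0],"twist": [30,3.7,0]},
    {"xyz": [-0.014,-0.195,-0.01],"twist": [35,4.4,0]},
    {"xyz": [-0.016,-0.22,-0.02],"twist": [40,5,0]},
    {"xyz": [-0.017,-0.24,-0.03],"twist": [45,5.6,0]},
    {"xyz": [-0.017,-0.255,-0.03],"twist": [50,6.2,0]},
    {"xyz": [-0.017,-0.266,-0.03],"twist": [54.6,6.8,0]}
  ]
}}

```text
time: 9.87
tool_pos: [0.6012, -0.2591, 0.142]
ee_rot: [-0.6, 0.001, 0.119]
wrist_force: [1.3, -0.1, -0.5]
width: 0.0004
```

Call:
{"fn": "step_arm", "kwargs": {
  "commands": [
    {"xyz": [0,0.01,-0.02],"twist": [0,0,0]},
    {"xyz": [-0.001,0.02,-0.045],"twist": [0,0,0]},
    {"xyz": [-0.002,0.03,-0.07],"twist": [0,0,0]},
    {"xyz": [-0.004,0.037,-0.09],"twist": [0,0,0]},
    {"xyz": [-0.004,0.037,-0.1],"twist": [0,0,0]},
    {"xyz": [-0.004,0.037,-0.105],"twist": [0,0,0]},
    {"xyz": [-0.004,0.037,-0.105],"twist": [0,0,0]},
    {"xyz": [-0.004,0.037,-0.105],"twist": [0,0,0]}
  ]
}}

```text
time: 10.53
tool_pos: [0.5989, -0.2196, 0.0399]
ee_rot: [-0.606, -0.002, 0.123]
wrist_force: [-0.2, -0.4, -0.3]
width: 0.0001
```

```bash

python3 - <<'E'
from arc import *
o=robot.get_obs();print(B(o['tool_pos']),o['ee_rot'])
snap('wrist','w8')
E
```

```text
[ 0.0048 -0.1984  0.0399] [-0.60644446 -0.00173647  0.1227331 ]
```

View pics/w8.png

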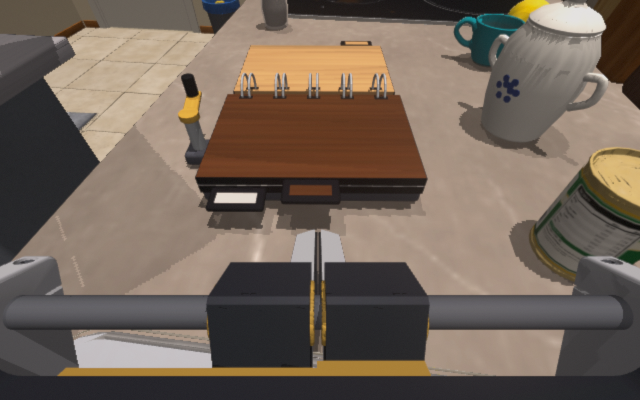

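Call:
{"fn": "step_arm", "kwargs": {
  "commands": [
    {"xyz": [-0.001,0,-0.007],"twist": [0,0,0]},
    {"xyz": [-0.002,0,-0.014],"twist": [0,0,0]},
    {"xyz": [-0.002,0,-0.02],"twist": [0,0,0]},
    {"xyz": [-0.002,0,-0.021],"twist": [0,0,0]},
    {"xyz": [-0.003,0.01,-0.021],"twist": [0,0,0]},
    {"xyz": [-0.0045,0.02,-0.021],"twist": [0,0,0]},
    {"xyz": [-0.006,0.03,-0.021],"twist": [0,0,0]},
    {"xyz": [-0.007,0.04,-0.021],"twist": [0,0,0]},
    {"xyz": [-0.008,0.049,-0.021],"twist": [0,0,0]},
    {"xyz": [-0.008,0.049,-0.021],"twist": [0,0,0]}
  ]
}}

```text
time: 11.42
tool_pos: [0.5903, -0.168, 0.0179]
ee_rot: [-0.605, 0.0, 0.125]
wrist_force: [-0.4, -0.0, -0.3]
width: 0.0004
```

Call:
{"fn": "step_arm", "kwargs": {
  "commands": [
    {"xyz": [0,0,0.004],"twist": [0,0,0]},
    {"xyz": [0,0,0.008],"twist": [0,0,0]},
    {"xyz": [0,0,0.012],"twist": [0,0,0]},
    {"xyz": [0,0,0.016],"twist": [0,0,0]},
    {"xyz": [0,0,0.02],"twist": [0,0,0]}
  ]
}}

```text
time: 11.83
tool_pos: [0.5907, -0.17, 0.0385]
ee_rot: [-0.606, -0.001, 0.123]
wrist_force: [0.4, 0.1, -0.8]
width: 0.0009
```

```bash

python3 - <<'E'
from arc import *
table(range(5,120,5),-.0025,.140,.003)
snap('wrist','w9')
E
```

```text
cur [ 0.0028 -0.1481  0.0385] 55.293734258817494
5 [ 0.001 -0.003 -0.   ] a 55.0 tw [-0.3 -0. ]
10 [ 0.    -0.001  0.012] a 55.0 tw [-0.3 -0. ]
15 [0.    0.001 0.024] a 55.0 tw [-0.3 -0. ]
20 [-0.     0.005  0.036] a 55.0 tw [-0.3 -0. ]
25 [-0.001  0.009  0.047] a 55.0 tw [-0.3 -0. ]
30 [-0.002  0.014  0.058] a 55.0 tw [-0.3 -0. ]
35 [-0.002  0.021  0.068] a 55.0 tw [-0.3 -0. ]
40 [-0.003  0.028  0.079] a 50.0 tw [-5.3 -0.7]
45 [-0.004  0.036  0.089] a 45.0 tw [-10.2  -1.3]
50 [-0.005  0.045  0.099] a 40.0 tw [-15.2  -1.9]
55 [-0.007  0.054  0.107] a 35.0 tw [-20.1  -2.5]
60 [-0.008  0.065  0.115] a 30.0 tw [-25.1  -3.1]
65 [-0.009  0.075  0.122] a 25.0 tw [-30.1  -3.7]
70 [-0.011  0.087  0.127] a 20.0 tw [-35.   -4.4]
75 [-0.012  0.099  0.132] a 15.0 tw [-40.  -5.]
80 [-0.014  0.111  0.136] a 10.0 tw [-44.9  -5.6]
85 [-0.015  0.124  0.139] a 5.0 tw [-49.9  -6.2]
90 [-0.017  0.137  0.14 ] a 0.0 tw [-54.9  -6.8]
95 [-0.018  0.149  0.14 ] a 0.0 tw [-54.9  -6.8]
100 [-0.02   0.161  0.138] a 0.0 tw [-54.9  -6.8]
105 [-0.021  0.173  0.136] a 0.0 tw [-54.9  -6.8]
110 [-0.023  0.184  0.132] a 0.0 tw [-54.9  -6.8]
115 [-0.024  0.196  0.128] a 0.0 tw [-54.9  -6.8]
```

View pics/w9.png

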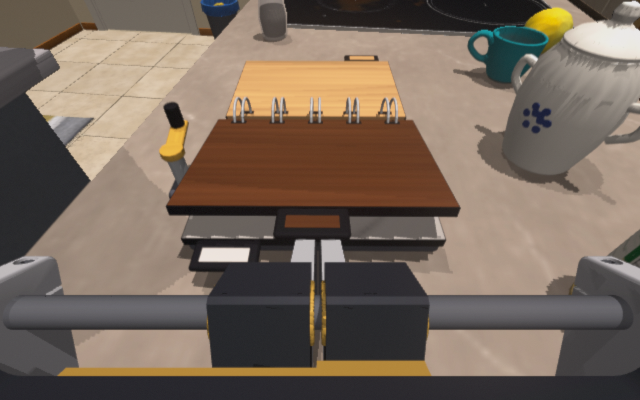

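Only the walnut is rising; the marble stays down. Following the arc.

Call:
{"fn": "step_arm", "kwargs": {
  "commands": [
    {"xyz": [0,0,0.012],"twist": [0,0,0]},
    {"xyz": [0,0.002,0.024],"twist": [0,0,0]},
    {"xyz": [0,0.006,0.036],"twist": [0,0,0]},
    {"xyz": [-0.001,0.01,0.047],"twist": [0,0,0]},
    {"xyz": [-0.002,0.015,0.058],"twist": [0,0,0]},
    {"xyz": [-0.002,0.021,0.068],"twist": [0,0,0]},
    {"xyz": [-0.003,0.028,0.079],"twist": [-5.3,-0.7,0]},
    {"xyz": [-0.004,0.036,0.089],"twist": [-10.2,-1.3,0]},
    {"xyz": [-0.005,0.045,0.099],"twist": [-15.2,-1.9,0]},
    {"xyz": [-0.007,0.054,0.107],"twist": [-20.1,-2.5,0]}
  ]
}}

```text
time: 12.72
tool_pos: [0.5838, -0.1152, 0.1469]
ee_rot: [-0.964, -0.003, 0.123]
wrist_force: [1.0, -0.6, 0.2]
width: 0.0006
```

```bash

python3 - <<'E'
from arc import *
table(range(55,120,5),-.0025,.140,.003)
snap('wrist','w10')
E
```

```text
cur [ 0.0027 -0.0929  0.1469] 34.77732826442336
55 [ 0.    -0.001 -0.001] a 35.0 tw [0.2 0. ]
60 [-0.001  0.01   0.007] a 30.0 tw [-4.7 -0.6]
65 [-0.002  0.021  0.013] a 25.0 tw [-9.7 -1.2]
70 [-0.004  0.032  0.019] a 20.0 tw [-14.7  -1.8]
75 [-0.005  0.044  0.024] a 15.0 tw [-19.6  -2.4]
80 [-0.007  0.056  0.028] a 10.0 tw [-24.6  -3.1]
85 [-0.008  0.069  0.03 ] a 5.0 tw [-29.5  -3.7]
90 [-0.01   0.082  0.032] a 0.0 tw [-34.5  -4.3]
95 [-0.011  0.094  0.031] a 0.0 tw [-34.5  -4.3]
100 [-0.013  0.106  0.03 ] a 0.0 tw [-34.5  -4.3]
105 [-0.014  0.118  0.027] a 0.0 tw [-34.5  -4.3]
110 [-0.016  0.129  0.024] a 0.0 tw [-34.5  -4.3]
115 [-0.017  0.141  0.02 ] a 0.0 tw [-34.5  -4.3]
```

View pics/w10.png

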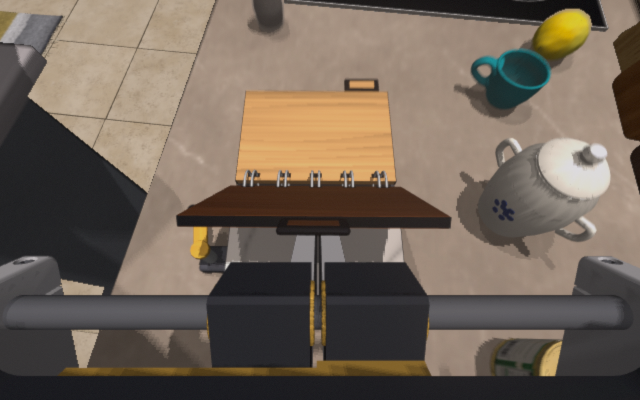

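Call:
{"fn": "step_arm", "kwargs": {
  "commands": [
    {"xyz": [-0.001,0.01,0.007],"twist": [-4.7,-0.6,0]},
    {"xyz": [-0.002,0.021,0.013],"twist": [-9.7,-1.2,0]},
    {"xyz": [-0.004,0.032,0.019],"twist": [-14.7,-1.8,0]},
    {"xyz": [-0.005,0.044,0.024],"twist": [-19.6,-2.4,0]},
    {"xyz": [-0.007,0.056,0.028],"twist": [-24.6,-3.1,0]},
    {"xyz": [-0.008,0.069,0.03],"twist": [-29.5,-3.7,0]},
    {"xyz": [-0.01,0.082,0.032],"twist": [-34.5,-4.3,0]},
    {"xyz": [-0.0105,0.088,0.032],"twist": [-34.5,-4.3,0]},
    {"xyz": [-0.011,0.094,0.031],"twist": [-34.5,-4.3,0]},
    {"xyz": [-0.012,0.1,0.031],"twist": [-34.5,-4.3,0]},
    {"xyz": [-0.013,0.106,0.03],"twist": [-34.5,-4.3,0]},
    {"xyz": [-0.0135,0.112,0.029],"twist": [-34.5,-4.3,0]}
  ]
}}

```text
time: 13.77
tool_pos: [0.5698, -0.0043, 0.1732]
ee_rot: [-1.565, 0.001, 0.122]
wrist_force: [-0.7, 0.1, -0.4]
width: 0.0005
```

Call:
{"fn": "step_arm", "kwargs": {
  "commands": [
    {"xyz": [0,-0.01,0.02],"twist": [0,0,0]},
    {"xyz": [0,-0.03,0.045],"twist": [0,0,0]},
    {"xyz": [0,-0.06,0.06],"twist": [0,0,0]},
    {"xyz": [0,-0.09,0.06],"twist": [0,0,0]},
    {"xyz": [0,-0.12,0.06],"twist": [0,0,0]},
    {"xyz": [0,-0.15,0.06],"twist": [0,0,0]},
    {"xyz": [0,-0.18,0.06],"twist": [0,0,0]},
    {"xyz": [0,-0.2,0.06],"twist": [0,0,0]},
    {"xyz": [0,-0.2,0.06],"twist": [0,0,0]},
    {"xyz": [0,-0.2,0.06],"twist": [0,0,0]}
  ]
}}

```text
time: 14.6
tool_pos: [0.5695, -0.2051, 0.2329]
ee_rot: [-1.564, 0.001, 0.12]
wrist_force: [1.2, -0.4, -0.0]
width: 0.0005
```

```bash

python3 - <<'E'
from h import *
p,_=snap('side','sd11');cv2.imwrite('pics/z11.png',cv2.resize(p[130:260,220:420,::-1],(800,520),interpolation=cv2.INTER_CUBIC))
p,_=snap('scene','sc11');cv2.imwrite('pics/z12.png',cv2.resize(p[120:320,220:460,::-1],(720,600),interpolation=cv2.INTER_CUBIC))
E
```

```text
(no output)
```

View pics/z11.png

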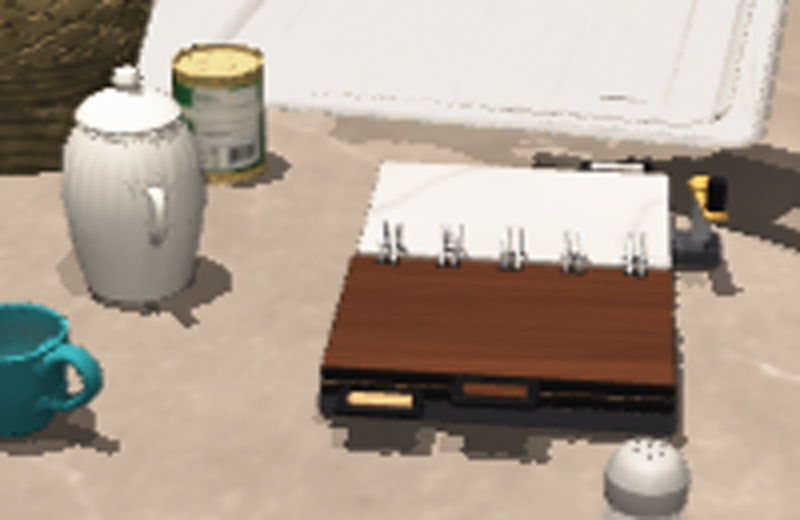

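View pics/z12.png

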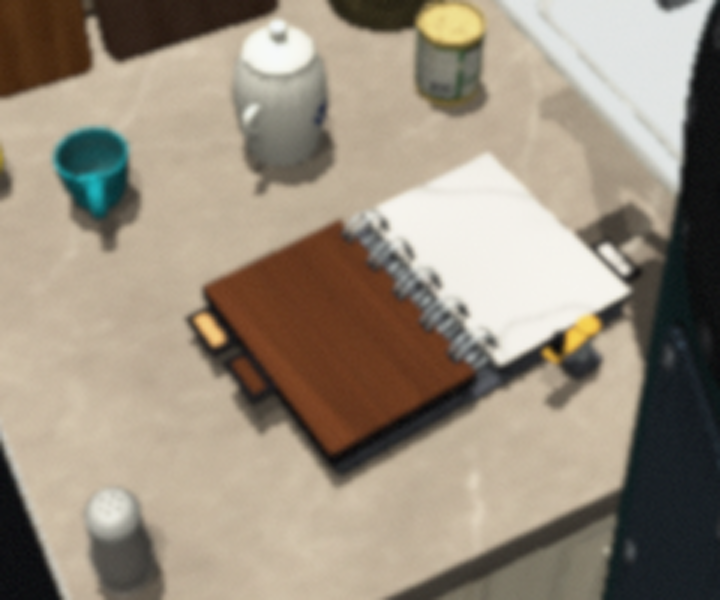

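```bash

python3 - <<'E'
from h import *
z=np.load('pics/sc11.npz'); R,t=z['R'],z['t']
def pts(yr):
    v,u=np.mgrid[0:400,0:640]; d=z['d']; C=np.stack([(u-z['cx'])/z['fx']*d,(v-z['cy'])/z['fy']*d,d],-1)
    W=(C-t)@R; return W[(d>0)]
W=pts(0); dx,dy=W[:,0]-.5696,W[:,1]+.0234; c,s=np.cos(.124),np.sin(.124); xb=c*dx+s*dy; yb=-s*dx+c*dy
for lo,hi in((.025,.05),(.05,.08),(.08,.12),(-.05,-.025),(-.08,-.05),(-.12,-.08)):
    m=(abs(xb)<.07)&(yb>lo)&(yb<hi); print(lo,hi,m.sum(),np.median(W[m,2]).round(4))
a=cv2.imread('pics/scene0.png').astype(int);b=cv2.imread('pics/sc11.png').astype(int)
d=abs(a-b).sum(2)
for n,(u0,v0,u1,v1) in dict(cup=(236,160,266,194),pot=(295,124,331,180),tin=(356,118,384,154),salt=(246,280,272,322)).items(): print(n,d[v0:v1,u0:u1].mean())
robot.close_job()
E
```

```text
0.025 0.05 611 0.0363
0.05 0.08 739 0.0363
0.08 0.12 1025 0.0363
-0.05 -0.025 551 0.0279
-0.08 -0.05 628 0.0278
-0.12 -0.08 824 0.0278
cup 64.8970588235294
pot 84.83482142857143
tin 78.15277777777777
salt 80.82600732600733
the job is handed in; nothing more can be done
```

```bash

python3 - <<'E'
import cv2,numpy as np
a=cv2.imread('pics/scene0.png');b=cv2.imread('pics/sc11.png'); print(a.mean(),b.mean())
for n,(u0,v0,u1,v1) in dict(cup=(236,160,266,194),pot=(295,124,331,180),tin=(356,118,384,154),salt=(246,280,272,322),lemon=(190,155,225,188)).items():
    r=cv2.matchTemplate(b[v0-12:v1+12,u0-12:u1+12],a[v0:v1,u0:u1],cv2.TM_CCOEFF_NORMED); _,m,_,l=cv2.minMaxLoc(r); print(n,m,l[0]-12,l[1]-12)
E
```

```text
76.66001432291667 81.3934921875
cup 0.999354362487793 0 0
pot 0.9931629300117493 0 0
tin 0.9978257417678833 0 0
salt 0.9977538585662842 0 0
lemon 0.9936986565589905 0 0
```

The sample book is turned to the marble sample and the job is handed in, at about 15 s of the 61 s allowed.

**What I did:** With the closed fingers I pushed the keeper's stud to the left, to about 1.6 rad. I then tilted the fingers 55° under the oak tab and swung that panel past upright so it fell flat to the left. I did the same with the walnut panel, then raised the arm well clear of the book.

**Last checks:**
- **Left side:** the walnut top measures a level 36.3 mm across its width, so both panels lie flat on the left.
- **Right side:** the marble top measures a level 27.9 mm and is uncovered. Both tops read about 2 mm above their nominal heights, which is within the calibration.
- **Keeper:** the pictures show it standing clear of the panels.
- **Book:** its edges still fit the pose measured at the start.
- **Forces:** the readings at the end of each move never passed about 3 N.
- **Bystanders:** a plain picture difference on the four bystanders came out high. Template matching, run on the saved pictures after I handed in, found no pixel shift in any of them, so I put the difference down to brightness, as the later picture is brighter overall.

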